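Right the fallen price-card stand and hold a spring clip gaping over its card

ROBOT

A 7-joint arm with a two-finger parallel gripper is mounted at the origin on the work surface. World frame = base frame: x ahead of the robot, y to its left, z up, the work surface at z = 0. Lengths are in m, angles in rad, forces in N, time in s.
With the tool pointing down it reaches from about 0.35 to 0.9 m from the base axis. Payload 8.1 kg.
Tool frame: the origin (TCP) lies at the very end of the fingers, on their centre line; the grasp point (between the pads) lies 19 mm behind it (arm.tcp_to_grasp is the distance from the TCP to the grasp point, in m); z points along the fingers, y is the line along which they close (so a half turn about z gives the same grasp; the last joint's range is limited). The gripper opens to 92 mm and grips with 3 to 60 N. Pads are 19 mm wide; open, the fingers measure 130 mm over their backs; the gripper's body (75 mm by 190 mm) begins 47 mm behind the grasp point.
Start: joints at [-1.264, 0.434, 0.025, 1.573, -0.012, 1.134, -0.075], TCP at [0.249, 0.573, 0.227] pointing down, gripper open.
Joint ranges: [-2.62, 2.62], [-0.44, 2.09], [-1.27, 1.32], [0.08, 2.57], [-1.32, 4.46], [0.12, 2], [-2.74, 2.74]. Speed limits (rad/s): [2.22, 2.22, 3.01, 3.01, 3.14, 3.14, 3.14].

INTERFACE

Orientations are given as a rotation vector (axis times angle).
In Python, from cell import arm, viewer, order gives the robot as it stands (arm), with the cameras (viewer) and the job (order).
- The arm moves only by the tool nudge_tcp, called after ">>>" as name(argument=value, ...), one argument or row to a line, values as JSON. Schema: {"type":"object","properties":{"moves":{"type":"array","items":{"type":"array","items":{"type":"array","items":{"type":"number"},"minItems":5,"maxItems":5},"minItems":1,"maxItems":10},"minItems":1,"maxItems":1},"clamp_n":{"type":"number"},"only":{"type":"string"},"quiet":{"type":"boolean"},"lines":{"type":"string"}},"required":["moves"],"additionalProperties":false}. moves is a list that holds a single list of rows (three levels of brackets), with 1 to 10 rows, each of 5 numbers: dx, dy, dz in m, then a turn about the tool's z in rad, then the opening from 0.0 (shut) to 1.0 (fully open); each row shifts and turns the commanded pose from where the row before left it, along the tool's axes as they then stand; what a row does not reach is not made up. A row lasts 1/10 s, in which the tool goes at most 0.05 m and 0.15 rad, less where a joint would pass 70% of its speed; a pose out of reach is approached as far as the arm can. The fingers move at their own pace and stop on an object; clamp_n is the grip in N (left out, the last holds). Time passes only in rows, so rows that do not move let the fingers close. The tool returns the time, the measured TCP pose, the force, the opening and the grip force at its end. only (a regular expression) keeps the lines of the reply that match it, lines (a string "A,B") keeps lines A to B, and quiet returns only ok. Input that does not fit is refused with a message, and nothing moves.
- arm.observe(): the state, without advancing time (a new reading comes with each control period).
- viewer.get_image(name): name is "scene" or "top" or "wrist"; returns a dict with "image" (400x640x3 uint8, blue, green, red), "fx", "fy", "cx", "cy" (pixels), "cam_to_world" (4x4, takes a point from camera to world coordinates); the wrist camera has in their place "mount" (4x4, takes a point from camera to tool coordinates, whose origin is the TCP and whose axes are the flange's). Camera axes: x right, y down, z forward; pixel columns grow to the right and rows downward; lengths in m; the calibration is good to about 2 mm. A picture is of the moment at which its call begins: read the wrist's pose just before it. There is no depth.
- order.sign_off(): hands the job in; it is judged then, once.
The state is a dict: "clock": time; "joints": joint angles; "dq": joint speeds; "joint_efforts": joint torques, N m; "position": TCP position; "ee_rot": TCP orientation; "force": force on the tool from outside, world axes, zero at the start; "ft_torque": the same for the moment, N m; "width": opening from 0.0 (shut) to 1.0 (fully open); "gripper_force": force on a finger pad.
Only numpy, scipy, OpenCV 4.12 (cv2) and the standard library are available. Lean on these libraries where they do the work, as an engineer would, in place of code of your own. Each camera call takes 0.05 s, during which the arm holds its last target. There are 200 camera calls.

TASK

On the sorting table the little price-card stand has fallen over: first stand it upright on its base again. Then pinch the spring clip's two levers to open its jaws, take it off the parking bar, and hold it in the air with its jaws spread wide around the middle of the card's top edge, one jaw on each side, square to the card and not touching it, so a ticket can be slipped in. Finish while still holding the clip open there; leave the mug, tape roll and sandal where they are.

Things in the scene. Friction and masses are not known exactly. Their poses are not given: they have to be found in the camera images.
- card_stand: Loose price-card stand, about 320 g, heavy at the foot. Origin: centre of the underside of its dark steel base, 80 (x) x 80 (y) x 12 mm. A stiff white foam-board card 6 mm thick (x), 60 mm wide (y), 130 mm tall stands on the base's middle: total height 142 mm. z runs up along the card, x normal to it. It starts fallen towards its own +x, z pointing about 16 degrees below level.
- rest_edge (a point): Middle of the +x edge of the base's underside (stand x +40 mm, z 0). The fallen stand lies on this side of its base and on the card's top edge, and comes upright by rolling about this edge; once lifted about 45 degrees or more it tips upright on its own. Axes as the stand's.
- card_top (a point): Middle of the card's top edge (142 mm above the stand's underside); axes as the stand's.
- clip: Loose steel spring clip, about 90 g, parked jaws down and levers up, biting the bar's top edge. Origin: middle of the hinge pin (radius 3.5 mm); z up to the levers, y along the pin, x across: the jaws open to +x and -x, evenly. Jaws 50 mm wide (y), reaching 40 mm below the pin; lips are the lowest 8 mm; the throat above them is 14 mm clear (x) up to the pin.
- clip_grip (a point): Point midway between the levers' round finger bars, 42 mm above the pin. Bars: 34 mm long (y), radius 4 mm, 52 mm over both. Squeezed together along x they spread the jaws: 5 N at first, 14 N at the stop, where the bars are about 20 mm over, 47 mm above the pin, and the lips gape about 29 mm. Axes as the clip's.
- jaw_far (a joint): Opening angle of the clip's jaw on its +x side (rad): 0 as parked on the bar (lips 4 mm apart), grows as it opens, stop at 0.36.
- jaw_near (a joint): The same for the jaw on the clip's -x side.
- clip_bar: Fixed parking bar: wooden base 80 (x) x 130 (y) x 15 mm with an upright aluminium strip 4 mm thick (x), 110 mm long (y), its top edge 75 mm above the table. Origin: centre of the base's underside, z up. The clip's pin sits 28 mm above the strip's top edge.
- mug: Bystander: white mug, 80 mm across, 95 mm tall, origin under its centre.
- tape: Bystander: roll of tape lying flat, 84 mm across, 24 mm tall, origin under its centre.
- sandal: Bystander: sandal, about 260 x 90 x 48 mm, origin under its centre.

How it is judged:
On the way, in this order (a step that is already met when the one before it is completed fails the run):
1. the card stand stands upright on its base (angle between card_stand's own z axis and vertical below 0.1 rad and height (world z) of card_stand below 0.006 m and linear speed of card_stand below 0.03 m/s), for 0.3 s.
2. the clip, held by the fingers with its jaws open, is off the parking bar (distance between clip and clip_bar above 0.16 m and contact force between clip and the fingers above 2 N and value of joint each of jaw_far, jaw_near above 0.15 rad), for 0.1 s.
At the end, for the whole second after the job is handed in: Stand upright (0.1 rad). Clip held still by the fingers, both jaws open 0.15 rad or more, upright and square to the card (0.25 rad), not touching it; the card's top edge 2 to 32 mm below the pin, within 10 mm of mid-jaws and 20 mm of the card's middle. Bystanders within 30 mm (angle between card_stand's own z axis and vertical below 0.1 rad and height (world z) of card_stand below 0.006 m and value of joint each of jaw_far, jaw_near above 0.15 rad and z of card_top in the frame of clip between -0.032 and -0.002 m and x of card_top in the frame of clip between -0.01 and 0.01 m and y of card_top in the frame of clip between -0.02 and 0.02 m and angle between the y axis of clip and the y axis of card_stand, either way round below 0.25 rad and angle between clip's own z axis and vertical below 0.25 rad and contact force between clip and card_stand below 0.3 N and contact force between clip and the fingers above 2 N and linear speed of clip below 0.03 m/s); the arm keeps its last pose, push and grip.
It fails at once if the mug is moved more than 30 mm (distance of mug from where it was at the start of the episode above 0.03 m).
It fails at once if the tape roll is moved more than 30 mm (distance of tape from where it was at the start of the episode above 0.03 m).
It fails at once if the sandal is moved more than 30 mm (distance of sandal from where it was at the start of the episode above 0.03 m).
It also fails if it takes over 58 s, if anything falls off the work surface, if the arm or the gripper's body presses on something with over 40 N, if the wrist force passes 120 N, or if a joint passes its speed limit or range.

## Working session

There is one attempt and no reset: what is moved stays moved. The work goes in short steps, Python scripts to look and compute and a tool call to move; the robot and the scene stay as the last step left them, time stands still between calls to the robot, and variables do not carry over. Pictures are saved under pics/ and viewed, at most 10 in all, crops included, and the job is handed in when it is done.

```bash
ls; mkdir -p pics
```

Run:
```python
from cell import arm, viewer, order
import cv2,pickle
import numpy as np
o=arm.observe();print(o['clock'],o['position'],o['ee_rot'],o['width'],arm.tcp_to_grasp)
for n in ("scene","top"):
    d=viewer.get_image(n);pickle.dump(d,open(n+'.pkl','wb'));cv2.imwrite(f'pics/{n}1.png',d['image'])
    print(n,d['fx'],d['cx'],d['cy'],np.round(d['cam_to_world'],3).tolist())
```

```text
cell.py
pics
0.0 [0.24883987 0.57276743 0.22594541] [-6.39249294e-01 -3.07564880e+00  2.45727262e-03] 1.0025283492135553 0.0188
scene 443.99651365703807 321.0459901565921 196.9823876756086 [[0.797, 0.479, -0.368, 0.969], [0.604, -0.639, 0.476, -0.463], [-0.007, -0.602, -0.798, 0.872], [0.0, 0.0, 0.0, 1.0]]
top 430.8968182615771 317.137908440293 200.27544201600674 [[0.003, -0.995, 0.095, 0.514], [-1.0, -0.003, -0.004, -0.02], [0.005, -0.095, -0.995, 1.084], [0.0, 0.0, 0.0, 1.0]]
```

View pics/scene1.png

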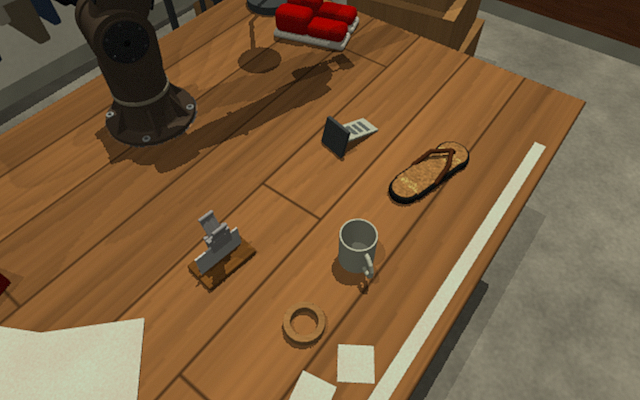

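View pics/top1.png

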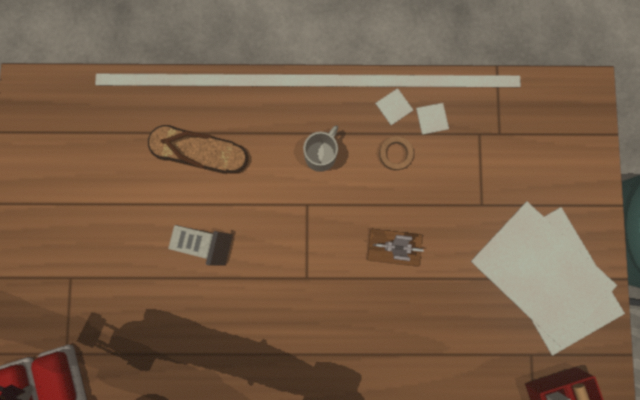

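The scene view shows the fallen stand (base at 335,137, card toward 370,127), the sandal (430,170), the mug (357,245), the tape (303,325) and the clip on its bar (220,245). The top view has the stand's base at (220,248) with the card top at (173,240), and the clip at (400,247).

Run:
```python
import cv2,pickle,numpy as np
t=pickle.load(open('top.pkl','rb'))['image'];s=pickle.load(open('scene.pkl','rb'))['image']
z=lambda im,u,v,w,h:cv2.resize(im[v:v+h,u:u+w],(400,300),interpolation=cv2.INTER_CUBIC)
a=np.vstack([np.hstack([z(t,160,215,80,60),z(t,360,217,80,60)]),np.hstack([z(s,310,105,80,60),z(s,180,205,80,60)])])
cv2.imwrite('pics/crops.png',np.clip(a*1.4,0,255).astype(np.uint8))
```

```text
(no output)
```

View pics/crops.png

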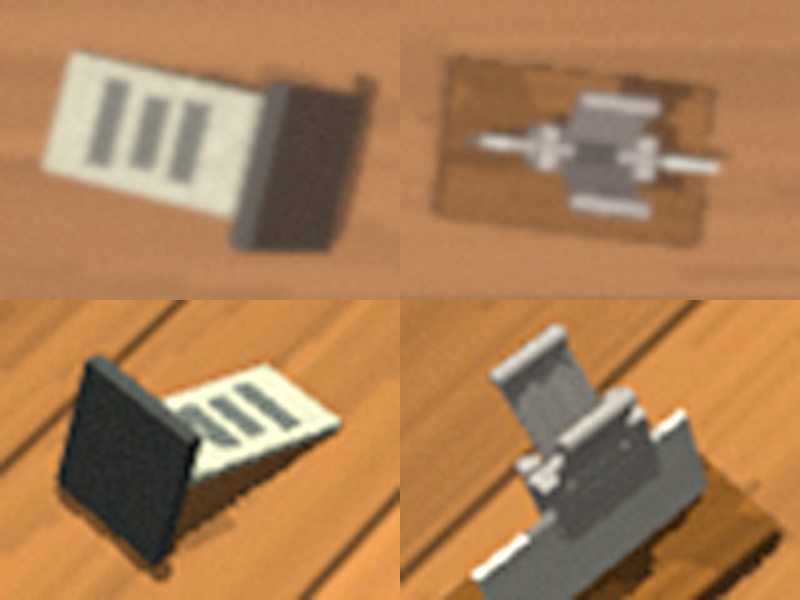

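The zoomed crops show four items:
- **Card:** its top-edge corners in the top view are about (174.4,225) and (168.4,248.6).
- **Base:** its raised edge runs about (217,233) to (209,265).
- **Clip:** the finger-bar centres are about (404.2,237.2) and (402,258.5).
- **Parking strip:** it runs from (373.6,245.4) to (423,251).

Next I'll turn these into points.

Create h.py:
```python
import numpy as np,pickle
from scipy.spatial.transform import Rotation as R
def ray(d,p):
    T=np.array(d['cam_to_world']);v=T[:3,:3]@[(p[0]-d['cx'])/d['fx'],(p[1]-d['cy'])/d['fy'],1];return T[:3,3],v/np.linalg.norm(v)
def plane(d,p,z):
    c,v=ray(d,p);return c+v*(z-c[2])/v[2]
def tri(d1,p1,d2,p2):
    a,u=ray(d1,p1);b,v=ray(d2,p2);s=np.linalg.lstsq(np.c_[u,-v],b-a,rcond=None)[0]
    return (a+u*s[0]+b+v*s[1])/2,np.linalg.norm(a+u*s[0]-b-v*s[1])
def togo(o,P,yaw_y=None):
    """shift in tool axes from observed TCP to P; turn so tool y lies along world angle yaw_y (mod pi)"""
    r=R.from_rotvec(o['ee_rot']).as_matrix();d=r.T@(np.array(P)-o['position'])
    y=r[:,1];a=np.arctan2(y[1],y[0]);t=None
    if yaw_y is not None: # tool z down: +turn about tool z = -world yaw
        t=-((yaw_y-a+np.pi/2)%np.pi-np.pi/2)
    return d,t,a
```

Run:
```python
from h import *; import cv2
t=pickle.load(open('top.pkl','rb'));s=pickle.load(open('scene.pkl','rb'));np.set_printoptions(precision=4,suppress=True)
for n,p,z in [('card c1',(174.4,225),.006),('card c2',(168.4,248.6),.006),('base top l',(217,232.5),.077),('base top r',(209.5,265),.077),('strip1',(373.6,245.4),.075),('strip2',(423,251),.075)]:print(n,plane(t,p,z))
for n,p,z in [('card c',(363,118),.006),('card c',(378.4,129.4),.006),('base lo',(322,141.6),.0),('base lo',(342,157.4),.0)]:print('scene',n,plane(s,p,z))
print('tri card',tri(t,(168.4,248.6),s,(363,118)),tri(t,(174.4,225),s,(378.4,129.4)))
print('tri bars',tri(t,(404.2,237.2),s,(219.5,229)),tri(t,(402,258.5),s,(205.5,215.3)))
g=cv2.cvtColor(t['image'],cv2.COLOR_BGR2HSV)[215:275,160:240]
m=((g[...,1]<70)&(g[...,2]>110)).astype(np.uint8)
c=max(cv2.findContours(m,0,2)[0],key=cv2.contourArea);r=cv2.minAreaRect(c);print(r,cv2.boxPoints(r)+[160,215])
m=((g[...,1]<110)&(g[...,2]<90)).astype(np.uint8)
c=max(cv2.findContours(m,0,2)[0],key=cv2.contourArea);r=cv2.minAreaRect(c);print(r,cv2.boxPoints(r)+[160,215])
```

```text
card c1 [0.5541 0.3313 0.006 ]
card c2 [0.4955 0.3442 0.006 ]
base top l [0.5343 0.2086 0.077 ]
base top r [0.4593 0.2241 0.077 ]
strip1 [ 0.5053 -0.1561  0.075 ]
strip2 [ 0.4926 -0.271   0.075 ]
scene card c [0.4957 0.3465 0.006 ]
scene card c [0.5551 0.3341 0.006 ]
scene base lo [0.4551 0.2086 0.    ]
scene base lo [0.5321 0.1943 0.    ]
tri card (array([0.4962, 0.3442, 0.0077]), np.float64(0.00160787326452404)) (array([0.555 , 0.3318, 0.0073]), np.float64(0.0024839849112067622))
tri bars (array([ 0.5242, -0.212 ,  0.1483]), np.float64(0.0015359854061704553)) (array([ 0.4788, -0.2061,  0.1486]), np.float64(0.0024130896068953155))
((30.352943420410156, 26.08823585510254), (39.53330612182617, 25.223703384399414), 14.03624439239502) [[168.1177 248.5294]
 [174.2353 224.0588]
 [212.5882 233.6471]
 [206.4706 258.1176]]
((59.12146759033203, 33.81697082519531), (19.579608917236328, 34.26431655883789), 11.768289566040039) [[206.0433 263.5923]
 [213.0316 230.0483]
 [232.1997 234.0416]
 [225.2113 267.5857]]
```

Run:
```python
from h import *; from cell import arm, viewer, order
o=arm.observe();print(togo(o,[.5148,.2903,.08],-.213), R.from_rotvec(o['ee_rot']).as_matrix().round(3))
```

```text
(array([-0.35642073, -0.1529393 ,  0.14630251]), np.float64(1.3738825346163885), np.float64(1.1608825346163885)) [[-0.917  0.399 -0.   ]
 [ 0.399  0.917 -0.001]
 [-0.    -0.001 -1.   ]]
```

>>> nudge_tcp(
  moves=[
    [[-0.0446, -0.0191, 0, 0, 1], [-0.0446, -0.0191, 0, 0, 1], [-0.0446, -0.0191, 0, 0, 1], [-0.0446, -0.0191, 0, 0, 1], [-0.0446, -0.0191, 0, 0, 1], [-0.0446, -0.0191, 0, 0, 1], [-0.0446, -0.0191, 0, 0, 1], [-0.0446, -0.0191, 0, 0, 1]],
  ],
  clamp_n=15,
)

```text
clock: 0.9
position: [0.5163, 0.2892, 0.2265]
ee_rot: [-0.639, -3.076, 0.0]
force: [0.8, 0.3, -0.7]
width: 0.996
gripper_force: 0.0
```

>>> nudge_tcp(
  moves=[
    [[0, 0, 0.01, 0.15, 1], [0, 0, 0.01, 0.15, 1], [0, 0, 0.01, 0.15, 1], [0, 0, 0.01, 0.15, 1], [0, 0, 0.02, 0.15, 1], [0, 0, 0.02, 0.15, 1], [0, 0, 0.02, 0.15, 1], [0, 0, 0.02, 0.15, 1], [0, 0, 0.01, 0.15, 1], [0, 0, 0, 0.02, 1]],
  ],
)

```text
clock: 1.9
position: [0.5141, 0.2904, 0.0949]
ee_rot: [2.444, 1.974, -0.006]
force: [-0.0, -0.2, 0.8]
width: 0.998
gripper_force: 0.0
```

Run:
```python
from h import *; from cell import arm, viewer, order
o=arm.observe();print(o['clock'],o['joints'],togo(o,[.5148,.2903,.006],-.213))
```

```text
1.9 [-0.89951894  0.54270252  0.42436346  1.82800407 -0.28978728  0.83592691
 -0.54409283] (array([0.00026898, 0.00094429, 0.08887824]), np.float64(0.001159451364195041), np.float64(-0.21184054863580493))
```

Next I'll lower the tool and close on the card's sides. I'm checking centring with one top image first.

>>> nudge_tcp(
  moves=[
    [[0, 0.001, 0.03, 0, 1], [0, 0, 0.03, 0, 1], [0, 0, 0.028, 0, 1], [0, 0, 0, 0, 1], [0, 0, 0, 0, 0.6], [0, 0, 0, 0, 0.55], [0, 0, 0, 0, 0.55], [0, 0, 0, 0, 0.55], [0, 0, 0, 0, 0.55]],
  ],
  clamp_n=12,
)

```text
clock: 2.8
position: [0.5166, 0.2913, 0.0096]
ee_rot: [-2.44, -1.978, -0.002]
force: [-2.5, 0.9, 5.8]
width: 0.655
gripper_force: 12.0
```

Run:
```python
from h import *; from cell import arm, viewer, order; import cv2
o=arm.observe();print(o['width']*92,o['gripper_force'],o['position'])
d=viewer.get_image('scene');t=viewer.get_image('wrist')
cv2.imwrite('pics/g.png',np.hstack([cv2.resize(d['image'][60:220,260:500],(480,320)),cv2.resize(t['image'],(320,320))]))
```

```text
60.24159650109659 12.011080831289291 [0.51655434 0.29133521 0.00958054]
```

View pics/g.png

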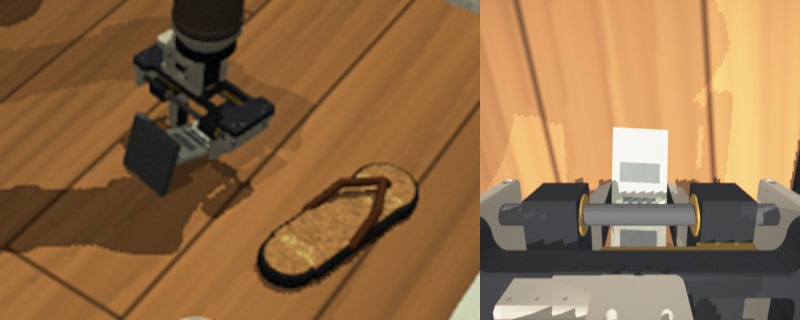

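The fingers hold the card at 60 mm, which matches its width. The wrist view shows it between the pads. I'll roll it up along an arc; tool +x points toward the card top.

>>> nudge_tcp(
  moves=[
    [[-0.0038, 0, -0.0167, 0, 0.55], [-0.0067, 0, -0.0158, 0, 0.55], [-0.0094, 0, -0.0144, 0, 0.55], [-0.0117, 0, -0.0126, 0, 0.55], [-0.0137, 0, -0.0103, 0, 0.55], [-0.0153, 0, -0.0078, 0, 0.55], [0, 0, 0, 0, 0.55]],
  ],
)

```text
clock: 3.6
position: [0.5038, 0.2291, 0.0881]
ee_rot: [-2.444, -1.974, -0.002]
force: [-2.8, 1.7, 4.0]
width: 0.648
gripper_force: 12.0
```

Run:
```python
from h import *; from cell import arm, viewer, order; import cv2
o=arm.observe();print(o['clock'],o['force'],o['ft_torque'],o['width']*92)
d=viewer.get_image('scene');t=viewer.get_image('top')
cv2.imwrite('pics/l.png',np.hstack([cv2.resize(d['image'][60:180,270:450],(480,320)),cv2.resize(t['image'][200:300,140:240],(320,320))]))
```

```text
3.6 [-2.80943161  1.71875391  4.02007962] [ 0.24841512  0.58772438 -0.1010115 ] 59.660329959247576
```

View pics/l.png

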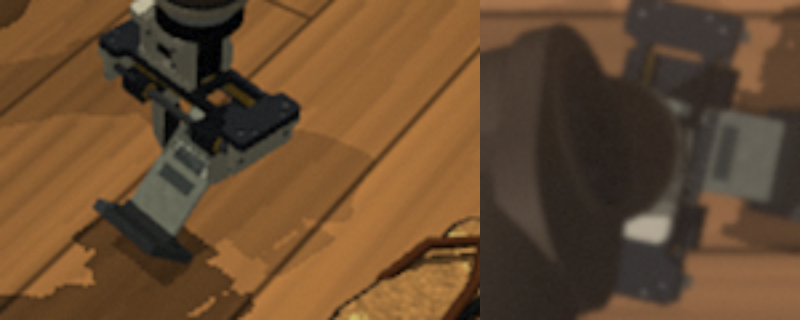

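The card is up at about 45–50° and pivoting in the pads as planned, so I'll continue the arc.

>>> nudge_tcp(
  moves=[
    [[-0.0164, 0, -0.005, 0, 0.55], [-0.0171, 0, -0.0021, 0, 0.55], [-0.0171, 0, 0.0009, 0, 0.55], [-0.0167, 0, 0.0038, 0, 0.55], [-0.0096, 0, 0.0037, 0, 0.55], [0, 0, 0, 0, 0.55]],
  ],
)

```text
clock: 4.3
position: [0.4868, 0.1524, 0.0852]
ee_rot: [2.445, 1.973, -0.003]
force: [-5.0, -4.7, 10.0]
width: 0.652
gripper_force: 12.0
```

>>> nudge_tcp(
  moves=[
    [[0, 0, 0, 0, 0.72], [0, 0, 0, 0, 0.8], [0, 0, 0, 0, 0.9], [0, 0, 0, 0, 1], [0, 0, 0, 0, 1], [0, 0, 0, 0, 1]],
  ],
)

```text
clock: 4.9
position: [0.4878, 0.1563, 0.085]
ee_rot: [2.441, 1.978, -0.0]
force: [-0.2, 0.3, 0.5]
width: 0.997
gripper_force: 0.0
```

Run:
```python
from h import *; from cell import arm, viewer, order; import cv2
o=arm.observe();print(o['clock'],o['force'],o['width']*92)
d=viewer.get_image('scene');t=viewer.get_image('top')
cv2.imwrite('pics/u.png',np.hstack([cv2.resize(d['image'][60:180,270:450],(480,320)),cv2.resize(t['image'][200:300,140:240],(320,320))]))
```

```text
4.9 [-0.21252055  0.33529594  0.54123689] 91.73834331490563
```

View pics/u.png

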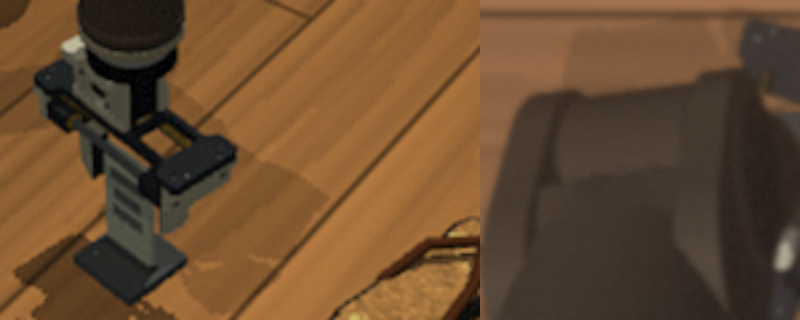

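The stand is upright with the fingers open. I'll rise clear and measure the way to the clip.

>>> nudge_tcp(
  moves=[
    [[0, 0, -0.04, 0, 1], [0, 0, -0.045, 0, 1], [0, 0, -0.045, 0, 1], [0, 0, -0.02, 0, 1]],
  ],
)

```text
clock: 5.4
position: [0.4894, 0.1564, 0.2389]
ee_rot: [2.441, 1.976, 0.008]
force: [0.2, 0.2, -0.1]
width: 0.999
gripper_force: 0.0
```

Run:
```python
from h import *; from cell import arm, viewer, order
o=arm.observe();print(o['clock'],o['joints'],togo(o,[.5015,-.209,.215],-.115))
```

```text
5.4 [-0.82496185  0.24792542  0.51364952  1.85851836 -0.13913132  1.06514509
 -0.46684428] (array([-0.35498498,  0.08776005,  0.02314944]), np.float64(-0.09447125301679815), np.float64(-0.2094712530167981))
```

>>> nudge_tcp(
  moves=[
    [[-0.0444, 0.011, 0, 0, 1], [-0.0444, 0.011, 0, 0, 1], [-0.0444, 0.011, 0, 0, 1], [-0.0444, 0.011, 0, 0, 1], [-0.0444, 0.011, 0, 0, 1], [-0.0444, 0.011, 0, 0, 1], [-0.0444, 0.011, 0, 0, 1], [-0.0444, 0.011, 0, 0, 1], [0, 0, 0.01, -0.095, 1], [0, 0, 0.01, 0, 1]],
  ],
)

```text
clock: 6.4
position: [0.4999, -0.211, 0.2147]
ee_rot: [2.345, 2.089, 0.0]
force: [0.7, 0.8, -1.0]
width: 0.998
gripper_force: 0.0
```

Run:
```python
from h import *; from cell import arm, viewer, order; import cv2
np.set_printoptions(precision=4,suppress=True)
t=viewer.get_image('top');pickle.dump(t,open('top2.pkl','wb'))
g=cv2.cvtColor(t['image'],cv2.COLOR_BGR2HSV)[215:290,170:260]
cv2.imwrite('pics/top2.png',np.hstack([cv2.resize(t['image'][210:290,170:270],(400,320),interpolation=cv2.INTER_CUBIC)]))
o=arm.observe();print(o['clock'],o['joints'],togo(o,[.5015,-.209,.130],-.115))
w=viewer.get_image('wrist');cv2.imwrite('pics/w2.png',np.hstack([cv2.resize(w['image'],(480,300)),cv2.resize(t['image'][210:290,170:270],(320,300),interpolation=cv2.INTER_CUBIC)]))
T=np.eye(4);T[:3,:3]=R.from_rotvec(o['ee_rot']).as_matrix();T[:3,3]=o['position']
w['cam_to_world']=T@w['mount'];pickle.dump(w,open('w2.pkl','wb'))
```

```text
6.45 [-0.1811  0.3462  0.6382  1.8326 -0.2364  1.0419  0.4334] (array([0.0002, 0.0024, 0.0828]), np.float64(-0.0011781365577128167), np.float64(-0.1161781365577129))
```

View pics/w2.png

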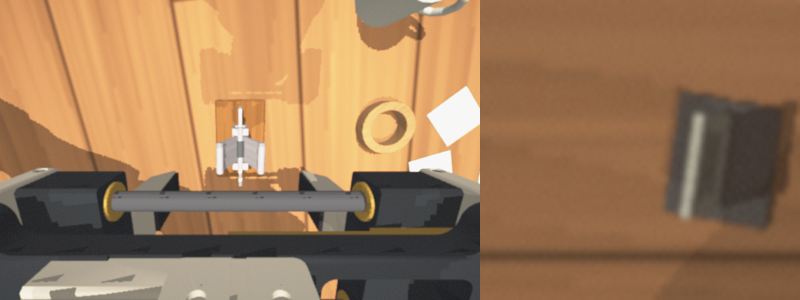

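The wrist view shows the clip midway between the fingers, with its bars at x≈219 and 262 against pads at about 170 and 310. In the top crop on the right the card's top edge is the bright strip from (697,113) to (685,217). I'll check the clip with a ray and measure the card top.

Run:
```python
from h import *;np.set_printoptions(precision=4,suppress=True)
w=pickle.load(open('w2.pkl','rb'));t=pickle.load(open('top2.pkl','rb'))
print('clip',plane(w,(320.7,210),.147), plane(w,(293,210),.147),plane(w,(349,210),.147))
f=lambda u,v:(170+(u-480)/3.2,210+v/3.75)
for p,z in [((697,113),.142),((685,217),.142),((678,93),.012),((668,213),.012),((795,107),.012),((768,227),.012)]:print(f(*p),plane(t,f(*p),z))
g=t['image'][225:275,225:250].max(2);ys,xs=np.where(g>130);print(len(xs),np.c_[xs,ys].mean(0)+[225,225])
```

```text
clip [ 0.5013 -0.2073  0.147 ] [ 0.4794 -0.2047  0.147 ] [ 0.5236 -0.2098  0.147 ]
(237.8125, 240.13333333333333) [0.5165 0.1482 0.142 ]
(234.0625, 267.8666666666667) [0.4568 0.1551 0.142 ]
(231.875, 234.8) [0.53   0.1864 0.012 ]
(228.75, 266.8) [0.4515 0.1924 0.012 ]
(268.4375, 238.53333333333333) [0.521  0.0958 0.012 ]
(260.0, 270.5333333333333) [0.4426 0.1155 0.012 ]
615 [234.4439 247.374 ]
```

The clip is confirmed at (0.5015,-0.208) to within 2 mm. The card top is near (0.487,0.152). I'll descend and pinch.

>>> nudge_tcp(
  moves=[
    [[0, 0.0015, 0.03, 0, 1], [0, 0, 0.03, 0, 1], [0, 0, 0.0225, 0, 1], [0, 0, 0, 0, 1], [0, 0, 0, 0, 0.1], [0, 0, 0, 0, 0.1], [0, 0, 0, 0, 0.1], [0, 0, 0, 0, 0.1], [0, 0, 0, 0, 0.1], [0, 0, 0, 0, 0.1]],
  ],
  clamp_n=25,
)

```text
clock: 7.5
position: [0.5017, -0.2097, 0.1328]
ee_rot: [2.344, 2.091, 0.0]
force: [-0.5, -0.6, -0.8]
width: 0.526
gripper_force: 5.8
```

>>> nudge_tcp(
  moves=[
    [[0, 0, 0, 0, 0.1], [0, 0, 0, 0, 0.1], [0, 0, 0, 0, 0.1]],
  ],
)

```text
clock: 7.8
position: [0.5016, -0.2097, 0.1324]
ee_rot: [-2.344, -2.091, 0.0]
force: [0.5, -0.6, -0.8]
width: 0.267
gripper_force: 11.4
```

Run:
```python
from h import *; from cell import arm, viewer, order; import cv2
o=arm.observe();print(o['width']*92)
t=pickle.load(open('top2.pkl','rb'));im=t['image'][232:278,215:262]
g=cv2.cvtColor(im,cv2.COLOR_BGR2GRAY);print(g[4:42:3,10:32].tolist())
```

```text
24.53936128101114
[[109, 108, 108, 107, 107, 102, 94, 85, 76, 74, 76, 74, 74, 73, 74, 78, 78, 81, 84, 82, 82, 81], [110, 111, 111, 109, 106, 97, 92, 81, 75, 75, 75, 81, 89, 90, 86, 78, 74, 76, 75, 78, 77, 74], [118, 116, 117, 114, 110, 100, 87, 77, 73, 72, 86, 124, 159, 167, 143, 102, 82, 82, 80, 82, 81, 82], [117, 118, 116, 111, 105, 95, 82, 76, 75, 78, 101, 140, 164, 155, 119, 86, 72, 73, 74, 74, 75, 77], [112, 113, 111, 107, 97, 84, 76, 72, 72, 86, 123, 157, 164, 141, 99, 75, 68, 67, 67, 68, 75, 76], [117, 117, 111, 102, 93, 81, 74, 73, 78, 101, 137, 161, 152, 118, 87, 71, 68, 65, 67, 74, 76, 73], [117, 113, 107, 98, 85, 76, 75, 72, 87, 122, 156, 162, 142, 98, 74, 67, 67, 65, 71, 77, 76, 68], [117, 117, 113, 104, 84, 76, 74, 76, 99, 138, 164, 154, 118, 85, 68, 67, 65, 69, 71, 75, 72, 61], [110, 110, 102, 90, 86, 82, 81, 92, 125, 158, 166, 143, 102, 74, 68, 69, 68, 70, 76, 73, 67, 59], [112, 111, 102, 91, 84, 81, 84, 105, 140, 161, 148, 112, 83, 74, 76, 80, 80, 80, 78, 72, 62, 56], [113, 111, 106, 98, 95, 93, 101, 131, 161, 164, 139, 101, 83, 81, 83, 81, 83, 80, 83, 81, 75, 74], [116, 117, 115, 115, 117, 116, 117, 116, 120, 119, 118, 113, 111, 113, 110, 112, 110, 111, 108, 103, 96, 88], [118, 118, 115, 117, 116, 117, 116, 117, 115, 115, 117, 116, 117, 116, 116, 116, 111, 108, 105, 105, 103, 103]]
```

>>> nudge_tcp(
  moves=[
    [[0, 0, 0, 0, 0.1], [0, 0, 0, 0, 0.1]],
  ],
)

```text
clock: 8.0
position: [0.5017, -0.2097, 0.1325]
ee_rot: [-2.344, -2.091, -0.0]
force: [0.1, 0.1, -0.5]
width: 0.194
gripper_force: 25.0
```

Run:
```python
from h import *; from cell import arm, viewer, order; import cv2
o=arm.observe();print(o['width']*92,o['gripper_force'],o['position'])
t=pickle.load(open('top2.pkl','rb'));a=plane(t,(238.2,239.7),.142);b=plane(t,(233.5,267.2),.142)
print(a,b,(a+b)/2,np.linalg.norm(a-b),np.arctan2(*(a-b)[[1,0]]))
```

```text
17.862765198971697 24.99975621700287 [ 0.50167027 -0.209676    0.13249688]
[0.51743427 0.14741281 0.142     ] [0.45823016 0.15637822 0.142     ] [0.48783222 0.15189551 0.142     ] 0.05987909378340016 -0.1502902262875542
```

The clip is squeezed to its stop at 17.9 mm and 25 N. I'll lift it off the bar.

>>> nudge_tcp(
  moves=[
    [[0, 0, -0.006, 0, 0.1], [0, 0, -0.012, 0, 0.1], [0, 0, -0.02, 0, 0.1], [0, 0, -0.025, 0, 0.1], [0, 0, -0.025, 0, 0.1], [0, 0, -0.02, 0, 0.1], [0, 0, -0.01, 0, 0.1], [0, 0, 0, 0, 0.1]],
  ],
)

```text
clock: 8.8
position: [0.5024, -0.2101, 0.2522]
ee_rot: [2.343, 2.09, 0.003]
force: [0.4, 0.4, -1.0]
width: 0.196
gripper_force: 25.0
```

Run:
```python
from h import *; from cell import arm, viewer, order; import cv2
o=arm.observe();print(o['clock'],o['joints'],togo(o,[.4878,.1519,.25],1.4205))
```

```text
8.8 [-0.20100682  0.30973456  0.65755921  1.77507104 -0.20897489  1.12415449
  0.40982611] (array([ 0.3579495 , -0.05571314,  0.00198072]), np.float64(-1.5345981254518435), np.float64(-0.11409812545184317))
```

>>> nudge_tcp(
  moves=[
    [[0.02, -0.003, 0, 0, 0.1], [0.04, -0.006, 0, 0, 0.1], [0.04, -0.006, 0, 0, 0.1], [0.045, -0.007, 0, 0, 0.1], [0.045, -0.007, 0, 0, 0.1], [0.045, -0.007, 0, 0, 0.1], [0.04, -0.006, 0, 0, 0.1], [0.04, -0.006, 0, 0, 0.1], [0.028, -0.005, 0, 0, 0.1], [0.015, -0.003, 0, 0, 0.1]],
  ],
)

```text
clock: 9.8
position: [0.4857, 0.1552, 0.2494]
ee_rot: [-2.34, -2.095, 0.002]
force: [-0.4, -0.3, -0.7]
width: 0.197
gripper_force: 25.0
```

>>> nudge_tcp(
  moves=[
    [[0, 0, 0, 0.08, 0.1], [0, 0, 0, 0.15, 0.1], [0, 0, 0, 0.15, 0.1], [0, 0, 0, 0.15, 0.1], [0, 0, 0, 0.15, 0.1], [0, 0, 0, 0.15, 0.1], [0, 0, 0, 0.15, 0.1], [0, 0, 0, 0.15, 0.1], [0, 0, 0, 0.15, 0.1], [0, 0, 0, 0.15, 0.1]],
  ],
)

```text
clock: 10.8
position: [0.4866, 0.151, 0.25]
ee_rot: [3.141, 0.03, -0.001]
force: [0.2, 0.0, -1.4]
width: 0.196
gripper_force: 25.0
```

>>> nudge_tcp(
  moves=[
    [[0, 0, 0, 0.12, 0.1], [0, 0, 0, 0.05, 0.1], [0, 0, 0, 0, 0.1], [0, 0, 0, 0, 0.1]],
  ],
)

```text
clock: 11.2
position: [0.4867, 0.1516, 0.2502]
ee_rot: [3.133, -0.224, -0.001]
force: [-0.0, -0.4, -0.9]
width: 0.192
gripper_force: 25.0
```

Run:
```python
from h import *; from cell import arm, viewer, order; import cv2
np.set_printoptions(precision=4,suppress=True)
o=arm.observe();print(o['clock'],o['joints'],togo(o,[.4878,.1519,.25],1.4205))
d=viewer.get_image('scene');w=viewer.get_image('wrist');pickle.dump(d,open('s3.pkl','wb'))
cv2.imwrite('pics/s3.png',np.hstack([cv2.resize(d['image'][40:180,260:400],(500,500),interpolation=cv2.INTER_CUBIC),cv2.resize(w['image'][:,170:470],(300,500))]))
```

```text
11.2 [-1.0399  0.2659  0.8027  1.8603 -0.2128  1.1042 -1.8713] (array([ 0.0011, -0.0004,  0.0002]), np.float64(0.007853844345127925), np.float64(-1.713238809244665))
```

View pics/s3.png

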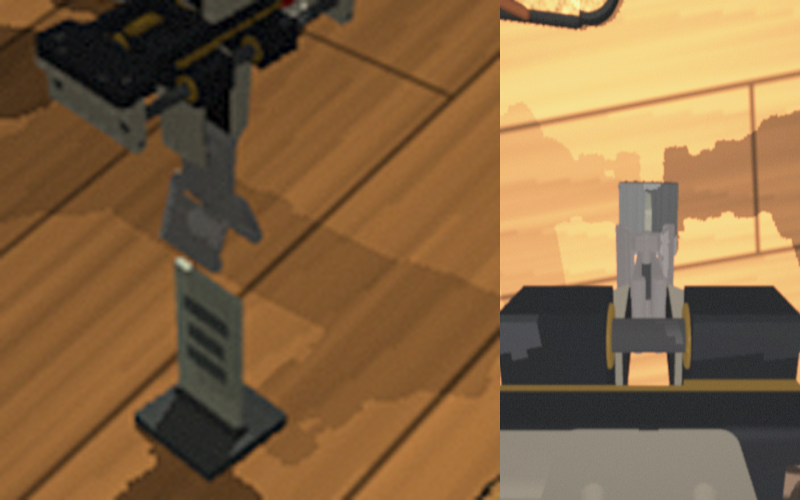

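The scene crop shows the clip held upright with its jaws spread directly above the upright card. The card's top corners are at crop (180,262) and (240,297), and the near lip corners are at (165,240) and (215,270). The wrist view shows the card's edge in the gap between the jaws.

Run:
```python
from h import *;np.set_printoptions(precision=4,suppress=True)
s=pickle.load(open('s3.pkl','rb'));f=lambda u,v:(260+u*.28,40+v*.28)
for n,p,z in [('card',(180,260),.142),('card',(241,297),.142),('nearlip',(163,240),.182),('nearlip',(217,271),.182),('farlip',(260,241),.182)]:print(n,plane(s,f(*p),z))
```

```text
card [0.4588 0.1588 0.142 ]
card [0.513  0.1548 0.142 ]
nearlip [0.4665 0.133  0.182 ]
nearlip [0.5118 0.1307 0.182 ]
farlip [0.517  0.1695 0.182 ]
```

Run:
```python
from h import *;import cv2;np.set_printoptions(precision=4,suppress=True)
s=pickle.load(open('s3.pkl','rb'));t=pickle.load(open('top2.pkl','rb'));f=lambda u,v:(260+u*.28,40+v*.28)
for n,p,z in [('L',(136,419),.012),('near',(210,468),.012),('R',(286,415),.012)]:print(n,plane(s,f(*p),z))
# base dark region in top (underlying z=.012, includes card): mask
im=t['image'][228:282,215:275]
m=((im.max(2)<75)|0).astype(np.uint8)
c=max(cv2.findContours(m,0,2)[0],key=cv2.contourArea);r=cv2.minAreaRect(c);b=cv2.boxPoints(r)+[215,228];print(r)
for p in b:print(p,plane(t,p,.012))
print(tri(t,(238.2,239.7),s,f(241,297)),tri(t,(233.5,267.2),s,f(180,260)))
w=arm=None
im=cv2.resize(s['image'][85:145,290:350],(600,600),interpolation=cv2.INTER_CUBIC);cv2.imwrite('pics/z.png',im)
```

```text
L [0.4465 0.117  0.012 ]
near [0.518  0.1121 0.012 ]
R [0.5316 0.1856 0.012 ]
((39.045082092285156, 24.004098892211914), (16.568038940429688, 27.341794967651367), 5.194429397583008)
[244.5574 264.8689] [0.4563 0.1536 0.012 ]
[247.0328 237.6393] [0.5231 0.1488 0.012 ]
[263.5328 239.1393] [0.5195 0.1079 0.012 ]
[261.0574 266.3689] [0.4527 0.113  0.012 ]
(array([0.518 , 0.1464, 0.151 ]), np.float64(0.001787736738247661)) (array([0.4591, 0.1569, 0.1433]), np.float64(0.0021042946034336993))
```

View pics/z.png

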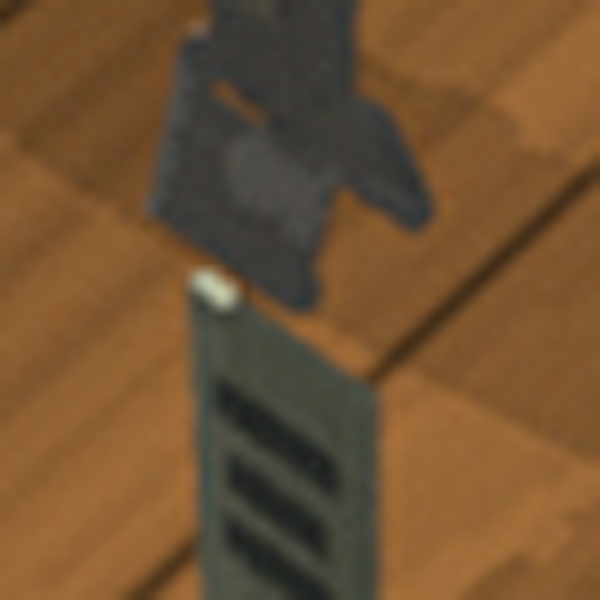

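The zoomed crop shows the card's top edge with its centre line from about (200,274) to (371,386). The near lip's bottom edge runs (155,212) to (308,308), and the far lip's right bottom end is at (425,228).

Run:
```python
from h import *;np.set_printoptions(precision=4,suppress=True)
s=pickle.load(open('s3.pkl','rb'));f=lambda u,v:(290+u/10-.45,85+v/10-.45)
for n,p,z in [('c1',(200,274),.142),('c2',(371,386),.142),('nl',(155,212),.182),('nr',(308,308),.182),('fr',(425,228),.182)]:print(n,plane(s,f(*p),z))
```

```text
c1 [0.4554 0.1599 0.142 ]
c2 [0.5114 0.1536 0.142 ]
nl [0.4623 0.136  0.182 ]
nr [0.51   0.1315 0.182 ]
fr [0.5154 0.1688 0.182 ]
```

The two views agree within a few mm, against a clearance of about 10 mm. I'll shift by the average (+2.5 mm y, −2 mm x) and lower over the card.

>>> nudge_tcp(
  moves=[
    [[-0.0023, -0.0022, 0, 0, 0.1], [0, 0, 0.01, 0, 0.1], [0, 0, 0.01, 0, 0.1], [0, 0, 0.01, 0, 0.1], [0, 0, 0.01, 0, 0.1], [0, 0, 0.01, 0, 0.1], [0, 0, 0.008, 0, 0.1], [0, 0, 0.004, 0, 0.1], [0, 0, 0, 0, 0.1], [0, 0, 0, 0, 0.1]],
  ],
)

```text
clock: 12.3
position: [0.485, 0.1549, 0.1887]
ee_rot: [-3.133, 0.225, -0.001]
force: [0.1, -0.3, -0.4]
width: 0.195
gripper_force: 25.0
```

Run:
```python
from h import *; from cell import arm, viewer, order; import cv2
np.set_printoptions(precision=4,suppress=True)
o=arm.observe();print(o['clock'],o['position'],o['force'],o['width']*92,np.abs(o['dq']).max())
d=viewer.get_image('scene');w=viewer.get_image('wrist')
cv2.imwrite('pics/f.png',np.hstack([cv2.resize(d['image'][80:160,285:345],(450,600),interpolation=cv2.INTER_CUBIC),cv2.resize(w['image'][130:270,280:360],(342,600),interpolation=cv2.INTER_CUBIC)]))
```

```text
12.3 [0.485  0.1549 0.1887] [ 0.0965 -0.2772 -0.3756] 17.951664098596382 0.00767388703514422
```

View pics/f.png

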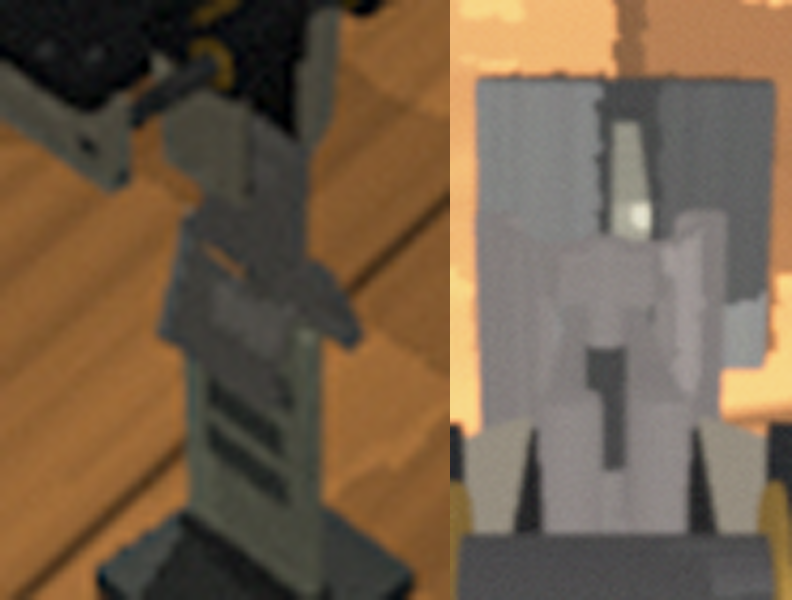

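The wrist crop shows the card strip (612–648) centred in the jaw gap (598–658) and touching neither side. The scene crop shows the lips straddling the top edge, mid-card to within about 2 mm, and the force is near zero. I'm handing in.

```bash
python3 -c "
from cell import arm, viewer, order
print(order.sign_off())"
```

```text
the job is handed in; nothing more can be done
None
```

I stood the card stand upright and handed in with the clip held open around the middle of the card's top edge. The last images and force reading showed it centred and not touching; the hand-in gave no pass/fail verdict.

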